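Dock the paint tin for the colour reader

ROBOT

A 6-joint arm with a two-finger parallel gripper is mounted at the origin on the work surface. World frame = base frame: x ahead of the robot, y to its left, z up, the work surface at z = 0. Lengths are in m, angles in rad, forces in N, time in s.
With the tool pointing down it reaches from about 0.3 to 1 m from the base axis. Payload 5.1 kg.
Tool frame: the origin (TCP) lies midway between the tips of the shut fingers; the grasp point (between the pads) lies 19 mm behind it; z points along the fingers, y is the line along which they close (so a half turn about z gives the same grasp; the last joint's range is limited). The gripper opens to 95 mm and grips with 3 to 60 N. Pads are 20 mm wide; open, the fingers measure 119 mm over their backs; the gripper's body (75 mm by 180 mm) begins 59 mm behind the grasp point.
Start: joints at [1.073, 0.124, 1.65, -0, 1.367, -0.083], TCP at [0.262, 0.595, 0.215] pointing down, gripper open.
Joint ranges: [-2.61, 2.61], [-1.02, 2.33], [0.03, 2.71], [-1.35, 4.49], [0.32, 2.68], [-2.91, 2.91]. Speed limits (rad/s): [2.57, 2.57, 3.14, 3.14, 3.14, 3.14].

INTERFACE

Orientations are given as a unit quaternion [w, x, y, z].
In Python, from workcell import status, optics, workorder gives the robot as it stands. The module is installed in compiled form; this text tells all that it offers.
- The arm moves only by the tool move_arm, never from a script. Its argument "rows" is a list of rows, each an object of numbers: "tx", "ty", "tz": the shift along the world's x, y, z in mm; "twist": the turn about the world's z in degrees. A call has exactly 10 rows; each row is the pose to reach, as a shift and turn from the pose commanded when the call began; what a row does not reach only later rows make up. A row lasts 1/12 s, in which the tool goes at most 41.7 mm and 7.16 degrees, less where a joint would pass 70% of its speed; a pose out of reach is approached as far as the arm can. A call with a gripper value outside its range is refused whole. "claw" is the closure, from 0 (fully open) to 1 (shut), set as the call begins (left out, the last holds). The fingers move at their own pace and stop on an object; "newtons" is the grip in N (left out, the last holds). Time passes only in rows, so rows that repeat a pose let the fingers close, or fill a call up. It gives the time, the measured TCP pose, the force, the opening and the grip force at its end, in the units of the state.
- status.get_obs(): the state, without advancing time (a new reading comes with each control period).
- optics.grab_frame(name): name is "scene" or "top"; returns (picture, depth): 400x640x3 uint8, red, green, blue; 400x640 float32, m along the optical axis (not along the pixel's ray), 0 where there is no reading.
- optics.camera_info(name): a dict with "fx", "fy", "cx", "cy" (pixels), "k1" (the pictures are not rectified: a ray, as slopes to the right and down, at radius r is drawn at 1 + k1 r^2 times it, then the intrinsics apply), "R" (3x3) and "t" (3): a world point X has camera coordinates R X + t. Camera axes: x right, y down, z forward; pixel columns grow to the right and rows downward; lengths in m; the calibration is good to about 2 mm. A picture is of the moment at which its call begins. camera_info takes no time and is no camera call.
- workorder.sign_off(): hands the job in; it is judged then, once.
Trained networks look in the newest picture that a camera, given by its name, has taken for a name from the list of things; names that differ only in an ending like _2 or _b are one class to them, and where a whole thing is asked for, a point or a joint stands for the part that bears it (a point fixed in the world has none). Each returns a list of dicts, best first, with "confidence" (0 to 1); they miss things now and then, are a little off and sometimes report something else, mostly with a low value. They report only what shows in the picture. A call takes as long as a camera call. They do not tell look-alikes from the thing itself.
- optics.recognise(camera, label): "rect" ([left, top, width, height] in pixels, round what is visible of it).
The state is a dict: "time_s": time; "joint_positions": joint angles; "joint_velocities": joint speeds; "tau": joint torques, N m; "ee_pos": TCP position; "orientation": TCP orientation; "ft_force": force on the tool from outside, world axes, zero at the start; "wrist_torque": the same for the moment, N m; "grip_width": finger opening in m; "gripper_force": force on a finger pad.
Only numpy, scipy, OpenCV 4.12 (cv2) and the standard library are available. Lean on these libraries where they do the work, as an engineer would, in place of code of your own. Each camera call takes 0.05 s, during which the arm holds its last target. There are 200 camera calls.

TASK

Push the orange-banded paint tin along the bench into the reader's dock, into the corner of its two aluminium rails, then slide the red gate along until it closes against the tin, so that the tin stands upright touching the back rail, the side rail and the gate. Only push with the fingers: do not take the tin or the gate between them, and do not lift or tip the tin. Leave everything else where it is.

Things in the scene. Friction and masses are not known exactly. Their poses are not given: they have to be found in the camera images.
- tin_orange: The tin to dock: closed round white paint tin with a wide orange band and an orange spot on its steel lid, 74 mm diameter, 70 mm tall, about 0.4 kg, standing loose. Origin: centre of its underside, z up. It starts to the left or to the right of the dock's mouth, nearer the robot than the dock.
- dock_corner (a point): Corner of the dock at bench level, where the inner faces of its fixed aluminium rails (30 mm high, 12 mm thick) meet. x points away from the robot, y left, z up, turned with the dock by up to 0.15 rad. Back rail: its face is the plane x = 0, y from -12 to 213 mm. Side rail: its face is the plane y = 0, x from -45 mm to 0. The tin goes at x < 0, y > 0, on the bare bench, open to the robot.
- seat (a point): Centre of the docked tin's underside when it touches both rails: at (-37, 37, 0) mm from dock_corner, same axes. A thin yellow ring is painted round it on the bench. The white colour reader, 65 mm high, stands behind the back rail (from dock_corner x = 65 to 165, y = 0 to 150 mm).
- gate (a joint): Travel of the red gate in m, along the back rail towards the side rail (along -y of dock_corner): 0 fully open, limit 0.110. It starts 0 to 0.03. At 0.090 it touches a tin standing at the seat. About 1.5 N of friction; it stays where it is left.
- gate_paddle (a point): Middle of the gate's red paddle, an upright plate 10 mm thick (y), 50 mm long (x, from 52 to 2 mm in front of the back rail's face), from 6 to 52 mm above the bench. The point lies 27 mm in front of that face, 30 mm up, moves with the gate; axes as dock_corner's. Its carriage rides on the back rail: 30 mm along y, x -6 to 18 mm from the face, top 42 mm up.
- tin_green: A second tin of the same size with a green band and spot, on the other side of the dock's mouth. Origin: centre of its underside. To be left alone.
- thinner: Bystander: white bottle with a blue label, 64 mm diameter, 160 mm tall, origin under its centre.
- mixing_cup: Bystander: clear open cup, 84 mm diameter, 85 mm tall, origin under its centre.
- spray_can: Bystander: steel and green spray can, 54 mm diameter, 150 mm tall, origin under its centre.
- hardener_jar: Bystander: amber jar with a black cap, 60 mm diameter, 75 mm tall, origin under its centre.
- brush: Bystander: brush lying on the bench near the robot, origin under its middle.
- screwdriver: Bystander: screwdriver lying on the bench near the robot, origin under its middle.
Not all that is in view belongs to the job. Leave any blue look-alike of the tin_orange alone.

How it is judged:
By the outcome, as a careful person would: the job done as asked, in the order asked, and still so for the second after the job is handed in, with the robot touching nothing.
It also fails if it takes over 64 s, if anything falls off the work surface, if the arm or the gripper's body presses on something with over 40 N, if the wrist force passes 120 N, or if a joint passes its speed limit or range.

## Working session

There is one attempt and no reset: what is moved stays moved. The work goes in short steps, Python scripts to look and compute and a tool call to move; the robot and the scene stay as the last step left them, time stands still between calls to the robot, and variables do not carry over. Pictures are saved under pics/ and viewed, at most 10 in all, crops included, and the job is handed in when it is done.

Besides the shell and the picture viewer there is one more tool, called after "Emit:" in YAML: its name, and indented under it one key for each argument. move_arm: Moves the arm, as the interface text tells. Its arguments: {"type":"object","properties":{"rows":{"type":"array"},"claw":{"type":"number"},"newtons":{"type":"number"}},"required":["rows"]}

```bash
mkdir -p pics; cat > h.py <<'E'
import numpy as np, cv2
from workcell import status, optics, workorder
def save(cam,fn):
    p,d=optics.grab_frame(cam); cv2.imwrite('pics/'+fn,p[:,:,::-1]); np.savez('/tmp/'+cam,p=p,d=d); return p,d
def rays(cam,uv):
    c=optics.camera_info(cam); uv=np.atleast_2d(np.float64(uv))
    K=np.array([[c['fx'],0,c['cx']],[0,c['fy'],c['cy']],[0,0,1.]])
    s=cv2.undistortPoints(uv[:,None],K,np.array([c['k1'],0,0,0.]))[:,0]
    return np.c_[s,np.ones(len(s))],np.array(c['R']),np.array(c['t'])
def atz(cam,uv,z):
    r,R,t=rays(cam,uv); o=-R.T@t; d=r@R
    return o+d*((z-o[2])/d[:,2])[:,None]
def cloud(cam,uv,d):
    r,R,t=rays(cam,uv); return (r*np.asarray(d)[:,None]-t)@R
def proj(cam,X):
    c=optics.camera_info(cam); X=np.atleast_2d(X)@np.array(c['R']).T+np.array(c['t'])
    s=X[:,:2]/X[:,2:]; s=s*(1+c['k1']*(s**2).sum(1))[:,None]
    return s*[c['fx'],c['fy']]+[c['cx'],c['cy']]
E
python3 - <<'E'
from h import *
for c in('top','scene'):
    save(c,c+'0.png')
    for n in('tin_orange','tin_green','gate','gate_paddle','thinner','mixing_cup','spray_can','hardener_jar','brush','screwdriver') if c=='top' else ('tin_orange','gate'):
        print(c,n,[(np.round(r['rect']).tolist(),round(r['confidence'],2)) for r in optics.recognise(c,n)][:4])
i=optics.camera_info('top');print(i)
E
```

```text
top tin_orange [([371.0, 209.0, 27.0, 25.0], 0.86), ([322.0, 240.0, 28.0, 25.0], 0.6), ([424.0, 250.0, 32.0, 21.0], 0.59), ([261.0, 106.0, 75.0, 85.0], 0.38)]
top tin_green [([233.0, 206.0, 26.0, 28.0], 0.81)]
top gate [([259.0, 107.0, 76.0, 87.0], 0.63), ([282.0, 155.0, 6.0, 26.0], 0.48)]
top gate_paddle [([278.0, 155.0, 8.0, 24.0], 0.59)]
top thinner [([383.0, 137.0, 24.0, 30.0], 0.93), ([259.0, 109.0, 74.0, 82.0], 0.46), ([200.0, 126.0, 24.0, 25.0], 0.32)]
top mixing_cup [([442.0, 167.0, 29.0, 31.0], 0.85)]
top spray_can [([146.0, 150.0, 34.0, 24.0], 0.9)]
top hardener_jar [([202.0, 127.0, 22.0, 25.0], 0.78), ([230.0, 205.0, 30.0, 28.0], 0.37)]
top brush [([210.0, 239.0, 29.0, 61.0], 0.6)]
top screwdriver [([368.0, 258.0, 33.0, 35.0], 0.83)]
scene tin_orange [([216.0, 170.0, 28.0, 40.0], 0.96), ([281.0, 156.0, 28.0, 36.0], 0.85), ([174.0, 132.0, 32.0, 41.0], 0.57)]
scene gate [([331.0, 256.0, 15.0, 28.0], 0.63), ([484.0, 259.0, 54.0, 56.0], 0.35)]
{'fx': 452.651537834041, 'fy': 452.651537834041, 'cx': 314.0240765551728, 'cy': 199.39182975361888, 'k1': -0.06420131540451701, 'R': array([[ 0.02842946, -0.9995637 ,  0.00801052],
       [-0.98795943, -0.02931682, -0.15191015],
       [ 0.15207872, -0.00359534, -0.98836185]]), 't': array([-0.03152398,  0.53331913,  1.32166645])}
```

View pics/top0.png

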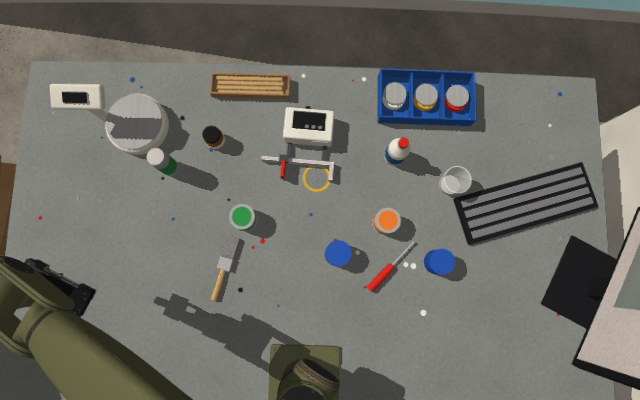

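View pics/scene0.png

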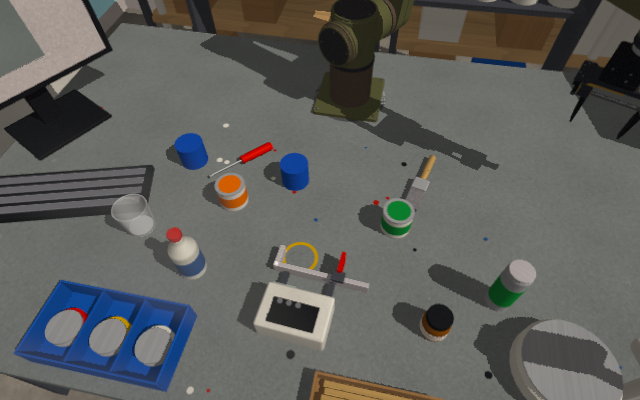

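The top picture shows the orange tin at about (387,220), right of the dock. The ring is at (316,178), the side rail at (332,170) and the gate paddle at (283,168). Blue look-alikes stand at (338,253) and (440,262). Next I'll work out metric positions.

```bash
python3 - <<'E'
from h import *
for cam in('top','scene'):
    z=np.load(f'/tmp/{cam}.npz');p,d=z['p'],z['d']
    hsv=cv2.cvtColor(p,cv2.COLOR_RGB2HSV)
    def comps(lo,hi,zz,name,mn=15):
        m=cv2.inRange(hsv,np.array(lo),np.array(hi))
        n,l,s,c=cv2.connectedComponentsWithStats(m)
        for i in range(1,n):
            if s[i,4]>=mn: print(cam,name,s[i].tolist(),np.round(c[i],1),np.round(atz(cam,c[i],zz)[0],4))
    comps((5,180,120),(14,255,255),.07,'orange')
    comps((45,120,50),(80,255,255),.07,'green')
    comps((105,150,60),(125,255,255),.07,'blue')
    comps((0,170,80),(4,255,255),.05,'red')
    m=cv2.inRange(hsv,np.array((20,120,90)),np.array((32,255,255)))
    v,u=np.nonzero(m); 
    n,l,s,c=cv2.connectedComponentsWithStats(m)
    k=[i for i in range(1,n) if (np.hypot(*(c[i]-([316,178] if cam=='top' else [299,256])))<22)]
    v,u=np.nonzero(np.isin(l,k)); X=atz(cam,np.c_[u,v],0)
    A=np.c_[2*X[:,:2],np.ones(len(X))];q=np.linalg.lstsq(A,(X[:,:2]**2).sum(1),rcond=None)[0]
    print(cam,'ring',q[:2],np.sqrt(q[2]+q[0]**2+q[1]**2),len(u))
    x0,y0,w,h=(250,140,100,75) if cam=='top' else (260,225,120,75)
    cv2.imwrite(f'pics/{cam}_crop.png',cv2.resize(p[y0:y0+h,x0:x0+w,::-1],None,fx=6.6,fy=6.6,interpolation=cv2.INTER_CUBIC))
# rects' centres at bench-ish
for n,uv,zz in [('thinner',(395,152),.08),('cup',(456,182),.04),('jar',(213,136),.075),('screw',(412,244),0),('screw2',(370,288),0)]: print(n,np.round(atz('top',uv,zz)[0],3))
print(status.get_obs()['orientation'],status.get_obs()['time_s'])
E
```

```text
top orange [379, 211, 19, 18, 264] [387.7 219.6] [ 0.4759 -0.2336  0.07  ]
top green [160, 157, 17, 17, 137] [169.5 167. ] [0.6146 0.4191 0.07  ]
top green [232, 207, 19, 19, 277] [241.2 216. ] [0.4739 0.1958 0.07  ]
top blue [378, 69, 98, 57, 3530] [426.8  97.1] [ 0.8587 -0.3542  0.07  ]
top blue [386, 151, 17, 13, 70] [391.8 159.1] [ 0.6585 -0.2455  0.07  ]
top blue [325, 241, 26, 25, 517] [337.9 253. ] [ 0.3746 -0.0895  0.07  ]
top blue [424, 249, 31, 25, 625] [439.2 261.4] [ 0.3579 -0.3851  0.07  ]
top red [445, 100, 21, 11, 79] [452.7 106.7] [ 0.8384 -0.4408  0.05  ]
top red [399, 138, 10, 10, 79] [403.4 142.5] [ 0.7171 -0.2847  0.05  ]
top red [281, 160, 4, 19, 61] [282.4 168.8] [0.6233 0.0821 0.05  ]
top red [367, 264, 27, 27, 254] [380.1 277.2] [ 0.3082 -0.2158  0.05  ]
top ring [ 0.6093023  -0.02110124] 0.039844031448060487 161
scene orange [218, 175, 23, 18, 303] [229.1 183.6] [ 0.4756 -0.2354  0.07  ]
scene orange [224, 190, 23, 18, 183] [236.1 201. ] [ 0.5245 -0.1999  0.07  ]
scene green [387, 201, 24, 19, 354] [398.5 210.2] [0.4733 0.1945 0.07  ]
scene green [381, 217, 3
[... 348 characters left out ...]
ne blue [14, 280, 183, 111, 7949] [108.9 330.4] [ 0.8812 -0.3439  0.07  ]
scene red [240, 142, 33, 21, 292] [256.3 152.1] [ 0.3397 -0.2083  0.05  ]
scene red [374, 200, 5, 5, 18] [375.7 202.1] [0.4451 0.1376 0.05  ]
scene red [167, 228, 15, 14, 147] [174.1 233.8] [ 0.6333 -0.3218  0.05  ]
scene red [337, 252, 9, 21, 109] [341.3 262.5] [0.6293 0.083  0.05  ]
scene red [70, 308, 18, 14, 63] [ 80.7 313.3] [ 0.8552 -0.4323  0.05  ]
scene ring [ 0.60840512 -0.02161502] 0.039543613166261975 191
thinner [ 0.678 -0.253  0.08 ]
cup [ 0.601 -0.448  0.04 ]
jar [0.713 0.293 0.075]
screw [ 0.411 -0.321  0.   ]
screw2 [ 0.274 -0.193  0.   ]
[1.75081192e-06 2.05923993e-01 9.78567988e-01 4.71902059e-05] 0.7
```

View pics/top_crop.png

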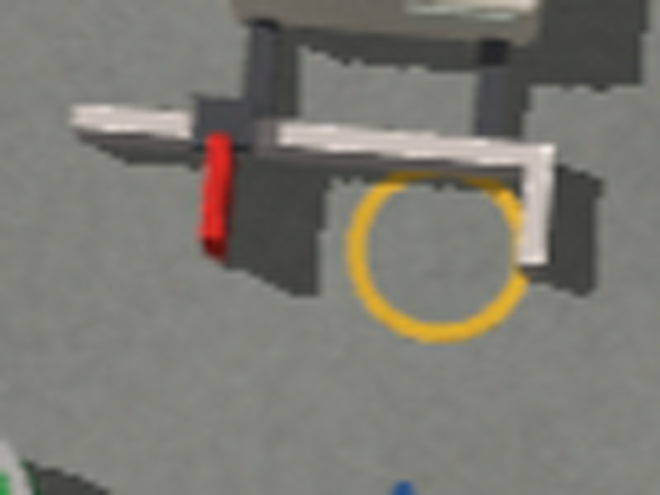

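View pics/scene_crop.png

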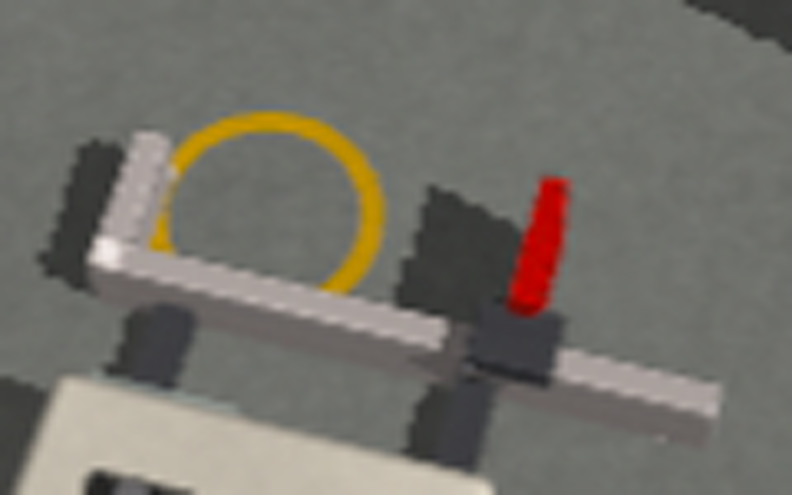

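```bash
python3 - <<'E'
from h import *
def c2(cam,q):
    o=np.array((250,140) if cam=='top' else (260,225)); return o+np.array(q)/6.6-0.4
for cam,a,b in(('top',(540,155),(78,116)),('scene',(108,252),(715,397))):
    A=atz(cam,c2(cam,a),.03)[0];B=atz(cam,c2(cam,b),.03)[0]
    v=B-A;th=np.arctan2(-v[0],v[1]);print(cam,A,B,np.hypot(*v[:2]),'yaw',th)
# side rail
for cam,a,b in(('top',(540,155),(533,258)),('scene',(108,252),(152,138))):
    A=atz(cam,c2(cam,a),.03)[0];B=atz(cam,c2(cam,b),.03)[0];v=A-B;print(cam,'side',v,np.arctan2(v[1],v[0]))
# depth-based rail top fit
for cam in('top','scene'):
    z=np.load(f'/tmp/{cam}.npz');d=z['d'];v,u=np.nonzero(d>0);X=cloud(cam,np.c_[u,v],d[v,u])
    k=(X[:,2]>.02)&(X[:,2]<.036)&(X[:,0]>.6)&(X[:,0]<.70)&(X[:,1]>-.09)&(X[:,1]<.18)
    Y=X[k];P=z['p'][v[k],u[k]].astype(int);g=P.min(1)>120;Y=Y[g]
    for it in range(4):
        q=np.polyfit(Y[:,1],Y[:,0],1);r=Y[:,0]-np.polyval(q,Y[:,1]);Y=Y[abs(r)<max(.009,1.5*r.std())]
    print(cam,'railfit slope',q,len(Y),r.std(),Y[:,1].min(),Y[:,1].max())
E
```

```text
top [ 0.65017317 -0.06631292  0.03      ] [0.66237922 0.14964326 0.03      ] 0.21630085869437093 yaw -0.056460881128438334
scene [ 0.65008215 -0.06713531  0.03      ] [0.66189937 0.15019991 0.03      ] 0.21765624912427828 yaw -0.054319744705383546
top side [ 0.04899922 -0.00215295  0.        ] -0.04391012748179162
scene side [ 0.04784678 -0.00316482  0.        ] -0.06604876294817262
top railfit slope [0.06412938 0.65352066] 223 0.003579528087749594 -0.07151790431046023 0.15095619157257054
scene railfit slope [0.06341506 0.65432588] 383 0.003676846356782875 -0.07186028364588545 0.1519425733926896
```

Emit:
move_arm:
  rows:
    - {"tx": 4,"ty": -15,"twist": -1.5}
    - {"tx": 10,"ty": -45,"twist": -4}
    - {"tx": 18,"ty": -80,"twist": -7.5}
    - {"tx": 26,"ty": -115,"twist": -11}
    - {"tx": 34,"ty": -150,"twist": -14.5}
    - {"tx": 42,"ty": -185,"twist": -18}
    - {"tx": 50,"ty": -220,"twist": -21.5}
    - {"tx": 58,"ty": -255,"twist": -25}
    - {"tx": 66,"ty": -290,"twist": -28.5}
    - {"tx": 74,"ty": -325,"twist": -32}
  claw: 0.55

```text
schema error: expected keys tx, ty, tz, twist
```

Emit:
move_arm:
  rows:
    - {"tx": 8,"ty": -35,"twist": -3.5}
    - {"tx": 16,"ty": -70,"twist": -7}
    - {"tx": 24,"ty": -105,"twist": -10.5}
    - {"tx": 32,"ty": -140,"twist": -14}
    - {"tx": 40,"ty": -175,"twist": -17.5}
    - {"tx": 48,"ty": -210,"twist": -21}
    - {"tx": 56,"ty": -245,"twist": -24.5}
    - {"tx": 64,"ty": -280,"twist": -28}
    - {"tx": 72,"ty": -315,"twist": -31.5}
    - {"tx": 80,"ty": -350,"twist": -35}

```text
schema error: expected keys tx, ty, tz, twist
```

Emit:
move_arm:
  rows:
    - {"tx": 6,"ty": -35,"twist": -2.5}
    - {"tx": 12,"ty": -70,"twist": -5}
    - {"tx": 18,"ty": -105,"twist": -7.5}
    - {"tx": 24,"ty": -140,"twist": -10}
    - {"tx": 30,"ty": -170,"twist": -12.5}
    - {"tx": 36,"ty": -195,"twist": -14}
    - {"tx": 40,"ty": -210,"twist": -14.4}
    - {"tx": 43,"ty": -217,"twist": -14.4}
    - {"tx": 43,"ty": -217,"twist": -14.4}
    - {"tx": 43,"ty": -217,"twist": -14.4}

```text
schema error: expected keys tx, ty, tz, twist
```

Emit:
move_arm:
  rows:
    - {"tx": 4,"ty": -15,"tz": 0,"twist": -1.5}
    - {"tx": 10,"ty": -45,"tz": 0,"twist": -4}
    - {"tx": 18,"ty": -80,"tz": 0,"twist": -7.5}
    - {"tx": 26,"ty": -115,"tz": 0,"twist": -11}
    - {"tx": 34,"ty": -150,"tz": 0,"twist": -14.5}
    - {"tx": 42,"ty": -185,"tz": 0,"twist": -18}
    - {"tx": 50,"ty": -220,"tz": 0,"twist": -21.5}
    - {"tx": 58,"ty": -255,"tz": 0,"twist": -25}
    - {"tx": 66,"ty": -290,"tz": 0,"twist": -28.5}
    - {"tx": 74,"ty": -325,"tz": 0,"twist": -32}
  claw: 0.55

```text
time_s: 1.53
ee_pos: [0.336, 0.2683, 0.2149]
orientation: [0.0, 0.469, 0.883, 0.0]
ft_force: [0.8, -0.3, -0.2]
grip_width: 0.0433
gripper_force: 0.0
```

Emit:
move_arm:
  rows:
    - {"tx": 8,"ty": -35,"tz": 0,"twist": -3.5}
    - {"tx": 16,"ty": -70,"tz": 0,"twist": -7}
    - {"tx": 24,"ty": -105,"tz": 0,"twist": -10.5}
    - {"tx": 32,"ty": -140,"tz": 0,"twist": -14}
    - {"tx": 40,"ty": -175,"tz": 0,"twist": -17.5}
    - {"tx": 48,"ty": -210,"tz": 0,"twist": -21}
    - {"tx": 56,"ty": -245,"tz": 0,"twist": -24.5}
    - {"tx": 64,"ty": -280,"tz": 0,"twist": -28}
    - {"tx": 72,"ty": -315,"tz": 0,"twist": -31.5}
    - {"tx": 80,"ty": -350,"tz": 0,"twist": -35}

```text
time_s: 2.37
ee_pos: [0.416, -0.0821, 0.2151]
orientation: [0.001, 0.713, 0.701, 0.0]
ft_force: [1.2, -0.6, 0.1]
grip_width: 0.0431
gripper_force: 0.0
```

Emit:
move_arm:
  rows:
    - {"tx": 6,"ty": -35,"tz": 0,"twist": -2.5}
    - {"tx": 12,"ty": -70,"tz": 0,"twist": -5}
    - {"tx": 18,"ty": -105,"tz": 0,"twist": -7.5}
    - {"tx": 24,"ty": -140,"tz": 0,"twist": -10}
    - {"tx": 30,"ty": -170,"tz": 0,"twist": -12.5}
    - {"tx": 36,"ty": -195,"tz": 0,"twist": -14}
    - {"tx": 40,"ty": -210,"tz": 0,"twist": -14.4}
    - {"tx": 43,"ty": -217,"tz": 0,"twist": -14.4}
    - {"tx": 43,"ty": -217,"tz": 0,"twist": -14.4}
    - {"tx": 43,"ty": -217,"tz": 0,"twist": -14.4}

```text
time_s: 3.2
ee_pos: [0.4589, -0.2967, 0.2145]
orientation: [-0.0, 0.794, 0.608, 0.0]
ft_force: [-0.1, 0.2, -0.8]
grip_width: 0.0424
gripper_force: 0.0
```

Emit:
move_arm:
  rows:
    - {"tx": 0,"ty": 0,"tz": -15,"twist": 0}
    - {"tx": 0,"ty": 0,"tz": -45,"twist": 0}
    - {"tx": 0,"ty": 0,"tz": -80,"twist": 0}
    - {"tx": 0,"ty": 0,"tz": -115,"twist": 0}
    - {"tx": 0,"ty": 0,"tz": -145,"twist": 0}
    - {"tx": 0,"ty": 0,"tz": -170,"twist": 0}
    - {"tx": 0,"ty": 0,"tz": -185,"twist": 0}
    - {"tx": 0,"ty": 0,"tz": -195,"twist": 0}
    - {"tx": 0,"ty": 0,"tz": -198,"twist": 0}
    - {"tx": 0,"ty": 0,"tz": -198,"twist": 0}

```text
time_s: 4.03
ee_pos: [0.459, -0.2963, 0.0166]
orientation: [-0.0, 0.794, 0.608, -0.0]
ft_force: [-0.5, 0.1, -0.6]
grip_width: 0.0428
gripper_force: 0.0
```

Emit:
move_arm:
  rows:
    - {"tx": 2,"ty": 7,"tz": 0,"twist": 0}
    - {"tx": 4,"ty": 15,"tz": 0,"twist": 0}
    - {"tx": 6.5,"ty": 24,"tz": 0,"twist": 0}
    - {"tx": 9.2,"ty": 34,"tz": 0,"twist": 0}
    - {"tx": 11.9,"ty": 44,"tz": 0,"twist": 0}
    - {"tx": 14.6,"ty": 54,"tz": 0,"twist": 0}
    - {"tx": 17.3,"ty": 64,"tz": 0,"twist": 0}
    - {"tx": 20,"ty": 74,"tz": 0,"twist": 0}
    - {"tx": 22.1,"ty": 82,"tz": 0,"twist": 0}
    - {"tx": 23.5,"ty": 87,"tz": 0,"twist": 0}

```text
time_s: 4.87
ee_pos: [0.483, -0.2092, 0.017]
orientation: [0.0, 0.794, 0.608, 0.0]
ft_force: [-1.0, -3.8, 5.2]
grip_width: 0.0425
gripper_force: 2.9
```

```bash
cat >> h.py <<'E'
def dock(P):
    P=np.asarray(P)[:2]-[.6445,-.0604]; c,s=np.cos(-.058),np.sin(-.058)
    return np.round(1e3*np.array([c*P[0]+s*P[1],-s*P[0]+c*P[1]]),1)
def tin(cam,lo=(5,180,120),hi=(14,255,255),near=None):
    p,d=optics.grab_frame(cam); hsv=cv2.cvtColor(p,cv2.COLOR_RGB2HSV)
    n,l,s,c=cv2.connectedComponentsWithStats(cv2.inRange(hsv,np.array(lo),np.array(hi)))
    for i in range(1,n):
        if s[i,4]>40:
            X=atz(cam,c[i],.07)[0]; print(cam,s[i].tolist(),np.round(X[:2],4),'dock',dock(X))
    return p
E
python3 -c "
from h import *
tin('top');tin('scene');o=status.get_obs();print(dock(o['ee_pos']),o['ft_force'])"
```

```text
top [358, 204, 10, 15, 79] [ 0.5011 -0.1565] dock [-137.6 -104.3]
scene [239, 184, 24, 19, 313] [ 0.4936 -0.1719] dock [-144.1 -120.1]
scene [245, 200, 23, 18, 188] [ 0.5434 -0.1404] dock [-96.3 -85.8]
[-152.9 -157.4] [ 0.0771405  -0.81885154  0.27387147]
```

Emit:
move_arm:
  rows:
    - {"tx": 1,"ty": 5,"tz": 0,"twist": 0}
    - {"tx": 3,"ty": 13,"tz": 0,"twist": 0}
    - {"tx": 6,"ty": 24,"tz": 0,"twist": 0}
    - {"tx": 9,"ty": 36,"tz": 0,"twist": 0}
    - {"tx": 12,"ty": 48,"tz": 0,"twist": 0}
    - {"tx": 15,"ty": 60,"tz": 0,"twist": 0}
    - {"tx": 18,"ty": 72,"tz": 0,"twist": 0}
    - {"tx": 21,"ty": 84,"tz": 0,"twist": 0}
    - {"tx": 23.5,"ty": 95,"tz": 0,"twist": 0}
    - {"tx": 26,"ty": 105,"tz": 0,"twist": 0}

```text
time_s: 5.8
ee_pos: [0.5083, -0.1035, 0.0163]
orientation: [-0.0, 0.794, 0.608, -0.0]
ft_force: [-1.0, -1.7, -0.0]
grip_width: 0.0429
gripper_force: 1.1
```

Emit:
move_arm:
  rows:
    - {"tx": 2,"ty": 10,"tz": 0,"twist": 0}
    - {"tx": 5,"ty": 20,"tz": 0,"twist": 0}
    - {"tx": 7,"ty": 30,"tz": 0,"twist": 0}
    - {"tx": 10,"ty": 40,"tz": 0,"twist": 0}
    - {"tx": 12,"ty": 50,"tz": 0,"twist": 0}
    - {"tx": 14.5,"ty": 60,"tz": 0,"twist": 0}
    - {"tx": 16.5,"ty": 69,"tz": 0,"twist": 0}
    - {"tx": 18,"ty": 76,"tz": 0,"twist": 0}
    - {"tx": 19,"ty": 80,"tz": 0,"twist": 0}
    - {"tx": 19.5,"ty": 82,"tz": 0,"twist": 0}

```text
time_s: 6.63
ee_pos: [0.5282, -0.0226, 0.0168]
orientation: [0.0, 0.794, 0.608, -0.0]
ft_force: [-0.4, -1.2, 0.1]
grip_width: 0.0426
gripper_force: 1.0
```

```bash

python3 -c "
from h import *
tin('top');tin('scene');o=status.get_obs();print(dock(o['ee_pos']),o['ft_force'],o['joint_positions'])"
```

```text
scene [310, 210, 22, 21, 335] [0.5385 0.0171] dock [-110.3   71.3]
scene [309, 231, 27, 14, 154] [0.5892 0.0337] dock [-60.7  90.8]
[-118.3   30.9] [ 0.25390745 -0.38919406  0.41464428] [-1.44845260e-01  7.04037853e-02  2.06831884e+00  6.49648197e-04
  1.00257408e+00  1.19403165e-01]
```

Emit:
move_arm:
  rows:
    - {"tx": -2,"ty": -8,"tz": 0,"twist": 0}
    - {"tx": -5,"ty": -20,"tz": 0,"twist": 0}
    - {"tx": -8,"ty": -32,"tz": 0,"twist": 0}
    - {"tx": -10,"ty": -39,"tz": 8,"twist": 0}
    - {"tx": -10,"ty": -39,"tz": 30,"twist": 0}
    - {"tx": -10,"ty": -39,"tz": 60,"twist": 3}
    - {"tx": -10,"ty": -39,"tz": 85,"twist": 9}
    - {"tx": -12,"ty": -35,"tz": 95,"twist": 15}
    - {"tx": -16,"ty": -25,"tz": 98,"twist": 21}
    - {"tx": -20,"ty": -10,"tz": 98,"twist": 27}

```text
time_s: 7.57
ee_pos: [0.5091, -0.0348, 0.1175]
orientation: [0.002, 0.63, 0.777, 0.001]
ft_force: [-0.4, 0.4, -0.4]
grip_width: 0.0429
gripper_force: 0.0
```

Emit:
move_arm:
  rows:
    - {"tx": -5,"ty": 10,"tz": 0,"twist": 6}
    - {"tx": -10,"ty": 25,"tz": 0,"twist": 12}
    - {"tx": -15,"ty": 40,"tz": 0,"twist": 18}
    - {"tx": -20,"ty": 55,"tz": 0,"twist": 24}
    - {"tx": -24,"ty": 67,"tz": 0,"twist": 30}
    - {"tx": -26,"ty": 75,"tz": 0,"twist": 36}
    - {"tx": -27,"ty": 80,"tz": 0,"twist": 42}
    - {"tx": -27,"ty": 80,"tz": 0,"twist": 47}
    - {"tx": -27,"ty": 80,"tz": 0,"twist": 49.8}
    - {"tx": -27,"ty": 80,"tz": 0,"twist": 49.8}

```text
time_s: 8.4
ee_pos: [0.481, 0.0461, 0.1153]
orientation: [0.0, 0.245, 0.969, 0.0]
ft_force: [1.2, -0.3, -0.1]
grip_width: 0.0428
gripper_force: 0.0
```

```bash

python3 -c "
from h import *
save('top','top1.png');tin('top');tin('scene');o=status.get_obs();print(dock(o['ee_pos']),o['ft_force'],o['orientation'])"
```

```text
scene [309, 210, 23, 21, 371] [0.5386 0.0148] dock [-110.   69.]
scene [309, 231, 27, 14, 151] [0.5895 0.0333] dock [-60.3  90.4]
[-169.4   97. ] [-0.67674206  0.43787232  0.47264307] [2.25280425e-04 2.46088875e-01 9.69247237e-01 9.10354021e-05]
```

View pics/top1.png

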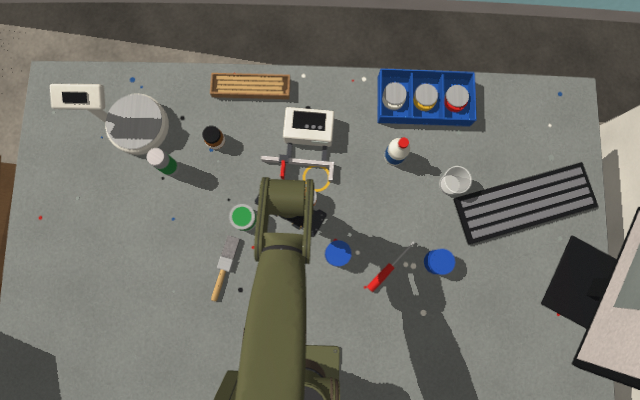

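Emit:
move_arm:
  rows:
    - {"tx": 0,"ty": 0,"tz": -10,"twist": 0}
    - {"tx": 0,"ty": 0,"tz": -30,"twist": 0}
    - {"tx": 0,"ty": 0,"tz": -50,"twist": 0}
    - {"tx": 0,"ty": 0,"tz": -70,"twist": 0}
    - {"tx": 0,"ty": 0,"tz": -85,"twist": 0}
    - {"tx": 0,"ty": 0,"tz": -94,"twist": 0}
    - {"tx": 0,"ty": 0,"tz": -98,"twist": 0}
    - {"tx": 4,"ty": -2,"tz": -98,"twist": 0}
    - {"tx": 9,"ty": -5,"tz": -98,"twist": 0}
    - {"tx": 14,"ty": -7,"tz": -98,"twist": 0}

```text
time_s: 9.38
ee_pos: [0.4966, 0.0395, 0.0179]
orientation: [0.001, 0.245, 0.969, 0.0]
ft_force: [-0.4, -0.2, 0.5]
grip_width: 0.0431
gripper_force: 0.0
```

Emit:
move_arm:
  rows:
    - {"tx": 6,"ty": -3,"tz": 0,"twist": 0}
    - {"tx": 13,"ty": -7,"tz": 0,"twist": 0}
    - {"tx": 21,"ty": -11,"tz": 0,"twist": 0}
    - {"tx": 29,"ty": -15,"tz": 0,"twist": 0}
    - {"tx": 37,"ty": -19,"tz": 0,"twist": 0}
    - {"tx": 45,"ty": -23,"tz": 0,"twist": 0}
    - {"tx": 53,"ty": -27.5,"tz": 0,"twist": 0}
    - {"tx": 60,"ty": -31,"tz": 0,"twist": 0}
    - {"tx": 65,"ty": -34,"tz": 0,"twist": 0}
    - {"tx": 68,"ty": -35.5,"tz": 0,"twist": 0}

```text
time_s: 10.22
ee_pos: [0.5637, 0.0039, 0.0167]
orientation: [0.0, 0.245, 0.969, -0.0]
ft_force: [-4.3, 1.2, 5.2]
grip_width: 0.0426
gripper_force: 3.2
```

```bash

python3 -c "
from h import *
tin('scene');o=status.get_obs();print(dock(o['ee_pos']),o['ft_force'])"
```

```text
scene [289, 232, 21, 18, 200] [ 0.609  -0.0244] dock [-37.6  33.9]
scene [293, 249, 25, 16, 156] [0.6466 0.0046] dock [-1.7 65. ]
[-84.   59.4] [-1.53148926  0.26475715  2.18513549]
```

Emit:
move_arm:
  rows:
    - {"tx": 1,"ty": -0.5,"tz": 0,"twist": 0}
    - {"tx": 2,"ty": -1,"tz": 0,"twist": 0}
    - {"tx": 3,"ty": -1.5,"tz": 0,"twist": 0}
    - {"tx": 4,"ty": -2,"tz": 0,"twist": 0}
    - {"tx": 5,"ty": -2.5,"tz": 0,"twist": 0}
    - {"tx": 6,"ty": -3,"tz": 0,"twist": 0}
    - {"tx": 7,"ty": -3.6,"tz": 0,"twist": 0}
    - {"tx": 7.5,"ty": -4,"tz": 0,"twist": 0}
    - {"tx": 8,"ty": -4.2,"tz": 0,"twist": 0}
    - {"tx": 8,"ty": -4.2,"tz": 0,"twist": 0}

```text
time_s: 11.1
ee_pos: [0.5711, 0.0, 0.0165]
orientation: [0.0, 0.245, 0.97, -0.0]
ft_force: [-0.7, 0.1, -0.2]
grip_width: 0.0426
gripper_force: 1.6
```

Emit:
move_arm:
  rows:
    - {"tx": 0.3,"ty": -0.2,"tz": 0,"twist": 0}
    - {"tx": 0.6,"ty": -0.3,"tz": 0,"twist": 0}
    - {"tx": 0.9,"ty": -0.5,"tz": 0,"twist": 0}
    - {"tx": 1.2,"ty": -0.6,"tz": 0,"twist": 0}
    - {"tx": 1.5,"ty": -0.8,"tz": 0,"twist": 0}
    - {"tx": 1.8,"ty": -1,"tz": 0,"twist": 0}
    - {"tx": 1.8,"ty": -1,"tz": 0,"twist": 0}
    - {"tx": 1.8,"ty": -1,"tz": 0,"twist": 0}
    - {"tx": 1.8,"ty": -1,"tz": 0,"twist": 0}
    - {"tx": 1.8,"ty": -1,"tz": 0,"twist": 0}

```text
time_s: 11.93
ee_pos: [0.5727, -0.0008, 0.0166]
orientation: [-0.0, 0.245, 0.97, -0.0]
ft_force: [-1.5, 1.0, -1.3]
grip_width: 0.0429
gripper_force: 1.6
```

Emit:
move_arm:
  rows:
    - {"tx": 0.3,"ty": -0.2,"tz": 0,"twist": 0}
    - {"tx": 0.6,"ty": -0.3,"tz": 0,"twist": 0}
    - {"tx": 0.9,"ty": -0.5,"tz": 0,"twist": 0}
    - {"tx": 1.2,"ty": -0.7,"tz": 0,"twist": 0}
    - {"tx": 1.5,"ty": -0.9,"tz": 0,"twist": 0}
    - {"tx": 1.5,"ty": -0.9,"tz": 0,"twist": 0}
    - {"tx": 1.5,"ty": -0.9,"tz": 0,"twist": 0}
    - {"tx": 1.5,"ty": -0.9,"tz": 0,"twist": 0}
    - {"tx": 1.5,"ty": -0.9,"tz": 0,"twist": 0}
    - {"tx": 1.5,"ty": -0.9,"tz": 0,"twist": 0}

```text
time_s: 12.77
ee_pos: [0.5734, -0.0009, 0.0166]
orientation: [-0.001, 0.245, 0.969, 0.0]
ft_force: [-5.0, 4.7, 1.8]
grip_width: 0.0427
gripper_force: 3.5
```

Emit:
move_arm:
  rows:
    - {"tx": 0.3,"ty": -0.2,"tz": 0,"twist": 0}
    - {"tx": 0.6,"ty": -0.3,"tz": 0,"twist": 0}
    - {"tx": 0.9,"ty": -0.5,"tz": 0,"twist": 0}
    - {"tx": 1.2,"ty": -0.7,"tz": 0,"twist": 0}
    - {"tx": 1.5,"ty": -0.9,"tz": 0,"twist": 0}
    - {"tx": 1.5,"ty": -0.9,"tz": 0,"twist": 0}
    - {"tx": 1.5,"ty": -0.9,"tz": 0,"twist": 0}
    - {"tx": 1.5,"ty": -0.9,"tz": 0,"twist": 0}
    - {"tx": 1.5,"ty": -0.9,"tz": 0,"twist": 0}
    - {"tx": 1.5,"ty": -0.9,"tz": 0,"twist": 0}

```text
time_s: 13.6
ee_pos: [0.5743, -0.0009, 0.0166]
orientation: [-0.002, 0.245, 0.969, 0.001]
ft_force: [-6.1, 7.9, 4.7]
grip_width: 0.0429
gripper_force: 5.5
```

Emit:
move_arm:
  rows:
    - {"tx": 0.4,"ty": 0,"tz": 0,"twist": 0}
    - {"tx": 0.8,"ty": 0,"tz": 0,"twist": 0}
    - {"tx": 1.2,"ty": 0,"tz": 0,"twist": 0}
    - {"tx": 1.6,"ty": 0,"tz": 0,"twist": 0}
    - {"tx": 2,"ty": 0,"tz": 0,"twist": 0}
    - {"tx": 2,"ty": 0,"tz": 0,"twist": 0}
    - {"tx": 2,"ty": 0,"tz": 0,"twist": 0}
    - {"tx": 2,"ty": 0,"tz": 0,"twist": 0}
    - {"tx": 2,"ty": 0,"tz": 0,"twist": 0}
    - {"tx": 2,"ty": 0,"tz": 0,"twist": 0}

```text
time_s: 14.43
ee_pos: [0.5744, -0.0009, 0.0165]
orientation: [-0.005, 0.245, 0.969, 0.0]
ft_force: [-14.2, 9.4, 10.6]
grip_width: 0.043
gripper_force: 8.1
```

Emit:
move_arm:
  rows:
    - {"tx": 0.4,"ty": 0,"tz": 0,"twist": 0}
    - {"tx": 0.8,"ty": 0,"tz": 0,"twist": 0}
    - {"tx": 1.2,"ty": 0,"tz": 0,"twist": 0}
    - {"tx": 1.6,"ty": 0,"tz": 0,"twist": 0}
    - {"tx": 2,"ty": 0,"tz": 0,"twist": 0}
    - {"tx": 2,"ty": 0,"tz": 0,"twist": 0}
    - {"tx": 2,"ty": 0,"tz": 0,"twist": 0}
    - {"tx": 2,"ty": 0,"tz": 0,"twist": 0}
    - {"tx": 2,"ty": 0,"tz": 0,"twist": 0}
    - {"tx": 2,"ty": 0,"tz": 0,"twist": 0}

```text
time_s: 15.27
ee_pos: [0.5743, -0.0009, 0.0164]
orientation: [-0.007, 0.245, 0.969, -0.0]
ft_force: [-21.8, 7.1, 15.3]
grip_width: 0.0429
gripper_force: 11.5
```

Emit:
move_arm:
  rows:
    - {"tx": -2,"ty": 0.5,"tz": 0,"twist": 0}
    - {"tx": -5,"ty": 2,"tz": 0,"twist": 0}
    - {"tx": -9,"ty": 4,"tz": 0,"twist": 0}
    - {"tx": -16,"ty": 8,"tz": 0,"twist": 0}
    - {"tx": -25,"ty": 13,"tz": 0,"twist": 0}
    - {"tx": -35,"ty": 18,"tz": 0,"twist": 0}
    - {"tx": -44,"ty": 22,"tz": 5,"twist": 0}
    - {"tx": -48,"ty": 24,"tz": 25,"twist": 0}
    - {"tx": -48,"ty": 24,"tz": 60,"twist": 0}
    - {"tx": -48,"ty": 24,"tz": 95,"twist": 0}

```text
time_s: 16.1
ee_pos: [0.5293, 0.0219, 0.111]
orientation: [-0.002, 0.245, 0.97, -0.0]
ft_force: [0.8, -0.7, -0.7]
grip_width: 0.0427
gripper_force: 0.0
```

Emit:
move_arm:
  rows:
    - {"tx": 0,"ty": 5,"tz": 5,"twist": -4}
    - {"tx": 3,"ty": 17,"tz": 5,"twist": -11}
    - {"tx": 11,"ty": 30,"tz": 5,"twist": -18}
    - {"tx": 23,"ty": 43,"tz": 5,"twist": -25}
    - {"tx": 36,"ty": 56,"tz": 5,"twist": -32}
    - {"tx": 50,"ty": 69,"tz": 5,"twist": -39}
    - {"tx": 64,"ty": 80,"tz": 5,"twist": -46}
    - {"tx": 78,"ty": 90,"tz": 5,"twist": -53}
    - {"tx": 88,"ty": 95,"tz": 5,"twist": -60}
    - {"tx": 92,"ty": 95,"tz": 5,"twist": -65}
  claw: 1
  newtons: 10

```text
time_s: 16.93
ee_pos: [0.6243, 0.1177, 0.1167]
orientation: [0.0, 0.729, 0.685, 0.0]
ft_force: [-0.0, -0.8, -0.3]
grip_width: 0.0005
gripper_force: 0.0
```

```bash

python3 -c "
from h import *
p,d=save('scene','scene1.png');tin('scene');tin('top');o=status.get_obs();print(o['ee_pos'],dock(o['ee_pos']),o['orientation'],o['grip_width'])
cv2.imwrite('pics/s1c.png',cv2.resize(p[180:320,220:420,::-1],None,fx=4,fy=4,interpolation=cv2.INTER_CUBIC))"
```

```text
scene [286, 233, 24, 21, 375] [ 0.6109 -0.022 ] dock [-35.8  36.4]
scene [299, 253, 16, 14, 93] [0.6515 0.0098] dock [ 2.9 70.4]
top [308, 164, 18, 18, 257] [ 0.6101 -0.0209] dock [-36.6  37.5]
[0.62327159 0.11663996 0.11647986] [-31.5 175.5] [-4.26297083e-05  7.26663657e-01  6.86993379e-01 -1.57260477e-04] 0.0005802284762798687
```

View pics/s1c.png

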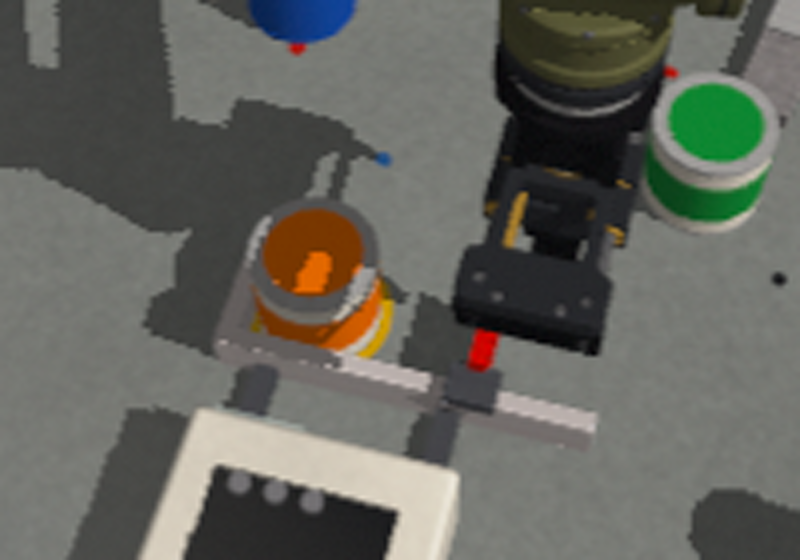

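The tin (crop around 315,280) sits in the corner at about (-36.6, 37.5) in dock axes. The gripper is beyond the red paddle, which shows at about (480,350). Next I descend and slide the gate.

Emit:
move_arm:
  rows:
    - {"tx": 0,"ty": 0,"tz": -10,"twist": 0}
    - {"tx": 0,"ty": 0,"tz": -30,"twist": 0}
    - {"tx": 0,"ty": 0,"tz": -50,"twist": 0}
    - {"tx": 0,"ty": 0,"tz": -70,"twist": 0}
    - {"tx": 0,"ty": 0,"tz": -85,"twist": 0}
    - {"tx": 0,"ty": 0,"tz": -94,"twist": 0}
    - {"tx": 0,"ty": 0,"tz": -97,"twist": 0}
    - {"tx": 0,"ty": 0,"tz": -97,"twist": 0}
    - {"tx": 0,"ty": -3,"tz": -97,"twist": 0}
    - {"tx": -0.4,"ty": -7,"tz": -97,"twist": 0}

```text
time_s: 17.92
ee_pos: [0.6245, 0.1094, 0.0212]
orientation: [0.001, 0.727, 0.686, 0.001]
ft_force: [1.4, -0.6, 0.3]
grip_width: 0.0005
gripper_force: 0.0
```

Emit:
move_arm:
  rows:
    - {"tx": -0.3,"ty": -6,"tz": 0,"twist": 0}
    - {"tx": -0.7,"ty": -13,"tz": 0,"twist": 0}
    - {"tx": -1.1,"ty": -20,"tz": 0,"twist": 0}
    - {"tx": -1.5,"ty": -27,"tz": 0,"twist": 0}
    - {"tx": -2,"ty": -34,"tz": 0,"twist": 0}
    - {"tx": -2.4,"ty": -41,"tz": 0,"twist": 0}
    - {"tx": -2.8,"ty": -48,"tz": 0,"twist": 0}
    - {"tx": -3.2,"ty": -55,"tz": 0,"twist": 0}
    - {"tx": -3.5,"ty": -60,"tz": 0,"twist": 0}
    - {"tx": -3.7,"ty": -64,"tz": 0,"twist": 0}

```text
time_s: 18.75
ee_pos: [0.6195, 0.0446, 0.0195]
orientation: [-0.0, 0.728, 0.686, -0.0]
ft_force: [0.7, 1.8, 1.9]
grip_width: 0.0006
gripper_force: 0.8
```

Emit:
move_arm:
  rows:
    - {"tx": 0,"ty": -1,"tz": 0,"twist": 0}
    - {"tx": -0.1,"ty": -2,"tz": 0,"twist": 0}
    - {"tx": -0.1,"ty": -3,"tz": 0,"twist": 0}
    - {"tx": -0.2,"ty": -4,"tz": 0,"twist": 0}
    - {"tx": -0.2,"ty": -5,"tz": 0,"twist": 0}
    - {"tx": -0.3,"ty": -6,"tz": 0,"twist": 0}
    - {"tx": -0.3,"ty": -7,"tz": 0,"twist": 0}
    - {"tx": -0.4,"ty": -7.5,"tz": 0,"twist": 0}
    - {"tx": -0.4,"ty": -8,"tz": 0,"twist": 0}
    - {"tx": -0.4,"ty": -8,"tz": 0,"twist": 0}

```text
time_s: 19.58
ee_pos: [0.6192, 0.0381, 0.0196]
orientation: [-0.001, 0.728, 0.686, 0.0]
ft_force: [-0.3, 4.9, 0.5]
grip_width: 0.0005
gripper_force: 2.5
```

```bash

python3 -c "
from h import *
tin('scene');o=status.get_obs();print(o['ee_pos'],dock(o['ee_pos']),o['ft_force'])"
```

```text
[0.61912062 0.03805923 0.01952919] [-31.   96.8] [ 0.98815724  4.85198968 -0.05291826]
```

Emit:
move_arm:
  rows:
    - {"tx": 0,"ty": -0.3,"tz": 0,"twist": 0}
    - {"tx": 0,"ty": -0.6,"tz": 0,"twist": 0}
    - {"tx": 0,"ty": -0.9,"tz": 0,"twist": 0}
    - {"tx": 0,"ty": -1.2,"tz": 0,"twist": 0}
    - {"tx": 0,"ty": -1.5,"tz": 0,"twist": 0}
    - {"tx": 0,"ty": -1.8,"tz": 0,"twist": 0}
    - {"tx": 0,"ty": -2,"tz": 0,"twist": 0}
    - {"tx": 0,"ty": -2,"tz": 0,"twist": 0}
    - {"tx": 0,"ty": -2,"tz": 0,"twist": 0}
    - {"tx": 0,"ty": -2,"tz": 0,"twist": 0}

```text
time_s: 20.47
ee_pos: [0.6191, 0.038, 0.0196]
orientation: [-0.002, 0.728, 0.686, 0.001]
ft_force: [0.6, 12.2, 0.1]
grip_width: 0.0004
gripper_force: 5.7
```

Emit:
move_arm:
  rows:
    - {"tx": 0,"ty": 1,"tz": 0,"twist": 0}
    - {"tx": 0,"ty": 3,"tz": 0,"twist": 0}
    - {"tx": 0,"ty": 8,"tz": 0,"twist": 0}
    - {"tx": 0,"ty": 18,"tz": 0,"twist": 0}
    - {"tx": 1,"ty": 30,"tz": 0,"twist": 0}
    - {"tx": 1,"ty": 38,"tz": 10,"twist": 0}
    - {"tx": 1,"ty": 40,"tz": 40,"twist": 0}
    - {"tx": 1,"ty": 40,"tz": 75,"twist": 0}
    - {"tx": 1,"ty": 40,"tz": 110,"twist": 0}
    - {"tx": 1,"ty": 40,"tz": 150,"twist": 0}

```text
time_s: 21.3
ee_pos: [0.6193, 0.0762, 0.1707]
orientation: [-0.001, 0.727, 0.686, -0.001]
ft_force: [0.1, 0.2, -1.0]
grip_width: 0.0006
gripper_force: 0.0
```

Emit:
move_arm:
  rows:
    - {"tx": -10,"ty": 10,"tz": 15,"twist": 0}
    - {"tx": -30,"ty": 30,"tz": 30,"twist": 0}
    - {"tx": -50,"ty": 50,"tz": 40,"twist": 0}
    - {"tx": -75,"ty": 70,"tz": 50,"twist": 0}
    - {"tx": -100,"ty": 90,"tz": 50,"twist": 0}
    - {"tx": -125,"ty": 110,"tz": 50,"twist": 0}
    - {"tx": -145,"ty": 125,"tz": 50,"twist": 0}
    - {"tx": -155,"ty": 135,"tz": 50,"twist": 0}
    - {"tx": -160,"ty": 140,"tz": 50,"twist": 0}
    - {"tx": -160,"ty": 140,"tz": 50,"twist": 0}

```text
time_s: 22.13
ee_pos: [0.4599, 0.2163, 0.2202]
orientation: [0.0, 0.727, 0.687, 0.0]
ft_force: [-0.6, 1.2, -0.1]
grip_width: 0.0007
gripper_force: 0.0
```

```bash

python3 -c "
from h import *
p=tin('scene');q=tin('top');tin('top',(0,170,80),(4,255,255))
f=lambda p,y,x,h,w,s:cv2.resize(p[y:y+h,x:x+w,::-1],None,fx=s,fy=s,interpolation=cv2.INTER_CUBIC)
cv2.imwrite('pics/end.png',np.hstack([f(p,210,250,90,65,6),f(q,140,270,90,65,6)]))
tin('top',(45,120,50),(80,255,255));tin('top',(105,150,60),(125,255,255))
print(status.get_obs()['ft_force'])"
```

```text
scene [286, 232, 25, 22, 407] [ 0.6098 -0.0223] dock [-36.8  36. ]
scene [291, 255, 22, 12, 78] [ 0.6564 -0.0045] dock [ 8.6 56.5]
top [308, 164, 18, 18, 255] [ 0.6104 -0.021 ] dock [-36.4  37.4]
top [445, 100, 21, 11, 79] [ 0.8308 -0.4343] dock [ 207.7 -362.5]
top [399, 138, 10, 10, 79] [ 0.7113 -0.2806] dock [  79.4 -216. ]
top [301, 162, 5, 18, 45] [0.6179 0.0197] dock [-31.2  78.5]
top [367, 264, 27, 27, 249] [ 0.3087 -0.2129] dock [-326.4 -171.7]
top [158, 157, 19, 17, 137] [0.6147 0.4193] dock [-57.6 477.1]
top [234, 207, 17, 19, 243] [0.4748 0.1931] dock [-184.2  243.2]
top [378, 69, 98, 57, 3525] [ 0.8588 -0.3541] dock [ 231.  -280.8]
top [386, 151, 17, 13, 69] [ 0.6586 -0.2452] dock [  24.8 -183.7]
top [325, 240, 26, 26, 510] [ 0.3749 -0.0893] dock [-267.5  -44.5]
top [424, 249, 31, 25, 625] [ 0.3579 -0.3851] dock [-267.3 -340.7]
[-0.48118918 -0.64639312 -0.54863985]
```

View pics/end.png

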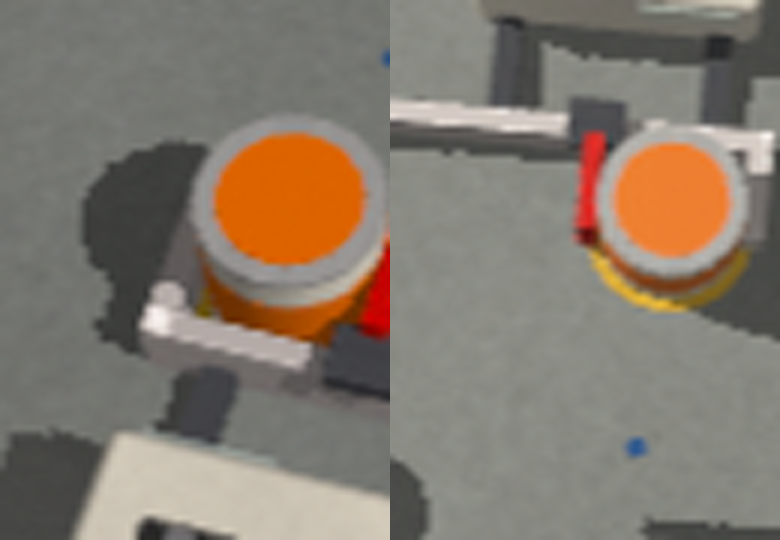

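The tin stands at the seat (right half, about 672,200), against both rails, with the red paddle (590,190) closed on it. The other tins are where they were.

```bash
python3 -c "
from workcell import workorder;print(workorder.sign_off())"
```

```text
the job is handed in; nothing more can be done
None
```

The orange tin stands upright in the dock corner against both rails with the red gate closed on it, the green and blue tins are unmoved, and the job was handed in at about 22 s of the 64 s allowed; no verdict came back.

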